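# Latch the filter cassette into its bench press

### The arm

A 7-joint arm with a two-finger parallel gripper is mounted at the origin on a cart in front of the work surface, level with it; the furniture and walls round the work are solid. World frame = base frame: x ahead of the robot, y to its left, z up, the work surface at z = 0. Lengths are in mm, angles in rad, forces in N, time in s.
With the tool pointing down it reaches from about 425 to 875 mm from the base axis. Payload 4.7 kg.
Tool frame: the origin (TCP) lies at the very end of the fingers, on their centre line; the grasp point (between the pads) lies 19 mm behind it; z points along the fingers, y is the line along which they close (so a half turn about z gives the same grasp; the last joint's range is limited). The gripper opens to 87 mm and grips with 3 to 60 N. Pads are 19 mm wide; open, the fingers measure 117 mm over their backs; the gripper's body (75 mm by 190 mm) begins 51 mm behind the grasp point.
Start: joints at [1.247, 0.321, -0.07, 1.45, 0.023, 1.371, -0.057], TCP at [215.399, -613.294, 222.587] pointing down, gripper open.
Joint ranges: [-2.86, 2.86], [-0.3, 2.09], [-1.38, 1.24], [0.06, 2.45], [-1.56, 4.7], [0.09, 2.05], [-2.69, 2.69]. Speed limits (rad/s): [2.57, 2.57, 3.14, 3.14, 3.14, 3.14, 3.14].

### API

Orientations are given as a rotation vector (axis times angle).
In Python, from rig import manip, imaging gives the robot as it stands. The module is installed in compiled form; this text tells all that it offers.
- The arm moves only by the shell command python3 -m crank 'ROWS' [FORCE]. ROWS is JSON, a list of rows, each a list of 3 entries, a list of its own where there are three numbers: the opening in per cent of the stroke, from 0 (shut) to 100 (fully open), then the shift along the tool's x, y, z in cm, then the turn, a rotation vector about the tool's x, y, z in degrees. In form: [[hand, [tx, ty, tz], [ax, ay, az]], ...]. A call has 1 to 20 rows; each row shifts and turns the commanded pose from where the row before left it, along the tool's axes as they then stand; what a row does not reach is not made up. A row lasts 1/10 s, in which the tool goes at most 50 mm and 8.59 degrees, less where a joint would pass 70% of its speed; a pose out of reach is approached as far as the arm can. A call is refused whole if a number of a shift passes 5 or a number of a turn 8.59, either way. A call with a gripper value outside its range is refused whole. The fingers move at their own pace and stop on an object; FORCE is the grip in N (left out, the last holds). Time passes only in rows, so rows that do not move let the fingers close. It gives the time, the measured TCP pose, the force, the opening and the grip force at its end, in the units of the state.
- manip.read_state(): the state, without advancing time (a new reading comes with each control period).
- imaging.snapshot(name): name is "scene" or "side" or "wrist"; returns (picture, depth): 480x640x3 uint8, blue, green, red; 480x640 float32, mm along the optical axis (not along the pixel's ray), 0 where there is no reading.
- imaging.calibration(name): a dict with "K" (3x3 intrinsics, pixels), "world_to_cam" (4x4, takes a point from world to camera coordinates); the wrist camera has in their place "T_tool_cam" (4x4, takes a point from camera to tool coordinates, whose origin is the TCP and whose axes are the flange's). Camera axes: x right, y up, looking along -z (the intrinsics and any distortion apply to the point x, -y, -z); pixel columns grow to the right and rows downward; lengths in mm; the calibration is good to about 2 mm. The wrist camera is an equidistant fisheye: a pixel r from the principal point sees the ray r / f radians off the axis. A picture is of the moment at which its call begins: read the wrist's pose just before it. calibration takes no time and is no camera call.
- manip.finish_job(): hands the job in; it is judged then, once.
The state is a dict: "t": time; "joint_pos": joint angles; "joint_velocities": joint speeds; "joint_torque": joint torques, N m; "tool_pos": TCP position; "tcp_rot": TCP orientation; "ft_force": force on the tool from outside, world axes, zero at the start; "wrist_torque": the same for the moment, N m; "opening": finger opening in mm; "gripper_force": force on a finger pad.
Only numpy, scipy, OpenCV 4.12 (cv2) and the standard library are available. Lean on these libraries where they do the work, as an engineer would, in place of code of your own. Each camera call takes 0.05 s, during which the arm holds its last target. There are 200 camera calls.

### The job

Clamp the filter cassette in its small bench press: first push the sliding end block along its rails until it meets the cassette, then tip the latch's wire loop over so that its bar drops behind the keeper on that block. Finally push the lever over past its toggle point until it lies fully flat and the loop holds the block drawn tight. Leave the petri dish, the bottle and the tape roll where they are.

Things in the scene. Friction and masses are not known exactly. Their poses are not given: they have to be found in the camera images.
- press: Press fixed to the table. Origin: table surface under the lever's pivot; y runs along the rails from fixed block to sliding block, x across, z up. Base 100 wide, 12 thick, y -66 to 166 mm; grey fixed block 90 wide, y -60 to 15, top at 62; white cassette 80 wide, to y 57, top at 58, front face a springy seal (9 N/mm); end stops 22 mm high at y 159, x +-30.
- block (a joint): Sliding block's position along the press's y, m: 0 = just touching the cassette's seal, positive = gap (up to 0.040), negative = seal squeezed (about -0.0035 when latched). Grey block, 90 wide, 58 long, top 62 mm above the table; slides with about 2 N friction and stays where it is left.
- block_face (a point): Middle of the sliding block's outer end face (the face that looks away from the cassette, flat, 90 x 46 mm), 40 mm above the table. Push here towards the press's -y.
- keeper (a point): Foot of the bearing face of the keeper, a steel hook 30 mm wide, 19 high on the sliding block's top (62 mm above the table). Axes as the press's. Its nose overhangs 10 mm towards +y, 12 mm free below. The block's top goes on flat for 40 mm along +y from here. The dropped bar's centre lies 4 mm above this point and 4 to 40 mm from it along +y; drawn tight it bears on the face, 4 mm away.
- pivot (a point): Centre of the lever's fixed pivot pin, on top of the fixed block, 78 mm above the table. The pin runs along the press's x axis.
- lever (a joint): Lever angle, rad: 0 = closed on its stop, flat along the press's -y; 1.57 upright; up to 2.1 leaning to the sliding block. Stays where left (0.08 N m friction). Loop hooked and block at the seal: stiffer from about 0.6 down to the toggle point near 0.15 (some 3 to 5 N at the lever's end), then it stays down. Above about 1.4 there is slack enough to drop the loop behind the keeper.
- lever_tip (a point): Free end of the lever, 88 mm from the pivot: flat bar 26 mm wide, the last 34 mm a black grip 28 wide and 10 mm thick.
- loop (a joint): Angle of the wire loop relative to the lever, rad. The loop's angle above the press's +y direction is this value minus the lever's angle. At 3.7 it meets its stop and leans back past upright, away from the sliding block. It swings freely: tipped past upright towards the sliding block it falls by its own weight.
- loop_bar (a point): Middle of the loop's cross bar. Loop: steel wire frame, wire 8 mm thick, legs 68 mm apart on both sides of the lever, bar 103.5 mm from the loop's own pin, which sits in the lever 28 mm from the lever's pivot towards the lever's tip.
- petri_1: Closed petri dish, 60 mm across, 15 high, loose, on the right of the press; origin under its centre. Leave it.
- buffer_ph4: White bottle with screw cap, 47 mm across, 94 high, loose, on the left of the press; origin under its centre. Leave it.
- tape_roll: Roll of tape lying flat, 92 mm across, 25 high, loose, on the left of the press, nearer than the bottle; origin under its centre. Leave it.

How it is judged:
By the outcome, as a careful person would: the job done as asked, in the order asked, and still so for the second after the job is handed in, with the robot touching nothing.
It also fails if it takes over 64 s, if anything falls off the work surface, if the arm or the gripper's body presses on something with over 40 N, if the wrist force passes 120 N, or if a joint passes its speed limit or range.

## Working session

There is one attempt and no reset: what is moved stays moved. The work goes in short steps, Python scripts to look and compute and a shell command to move; the robot and the scene stay as the last step left them, time stands still between calls to the robot, and variables do not carry over. Pictures are saved under pics/ and viewed, at most 10 in all, crops included, and the job is handed in when it is done.

```bash
mkdir -p pics; python3 - <<'E'
from rig import manip, imaging
import cv2,numpy as np
s=manip.read_state(); print({k:np.round(v,3).tolist() for k,v in s.items()})
for n in ("scene","side"):
    p,d=imaging.snapshot(n); cv2.imwrite(f"pics/{n}0.png",p); np.save(f"{n}0.npy",d)
    c=imaging.calibration(n); print(n,{k:np.round(v,3).tolist() if not isinstance(v,str) else v for k,v in c.items()})
c=imaging.calibration("wrist");print(c)
E
```

```text
{'t': 0.0, 'joint_pos': [1.247, 0.322, -0.07, 1.452, 0.023, 1.371, -0.057], 'joint_velocities': [0.002, -0.001, 0.002, 0.001, -0.0, 0.001, 0.0], 'joint_torque': [-0.0, -49.129, -0.404, -31.253, -0.064, 0.044, 0.0], 'tool_pos': [215.151, -612.746, 221.427], 'tcp_rot': [-3.095, -0.528, 0.001], 'ft_force': [-0.066, 0.483, 0.403], 'wrist_torque': [0.032, -0.006, -0.015], 'gripper_force': 0.0, 'opening': 86.941}
scene {'K': [[454.309, 0.0, 318.046], [0.0, 454.309, 229.804], [0.0, 0.0, 1.0]], 'world_to_cam': [[0.818, -0.574, 0.023, -231.766], [0.297, 0.457, 0.838, -393.886], [-0.492, -0.679, 0.545, -433.753], [0.0, 0.0, 0.0, 1.0]]}
side {'K': [[463.379, 0.0, 323.14], [0.0, 463.379, 239.261], [0.0, 0.0, 1.0]], 'world_to_cam': [[0.961, -0.275, 0.012, -377.075], [0.177, 0.651, 0.738, -350.883], [-0.211, -0.707, 0.675, -562.233], [0.0, 0.0, 0.0, 1.0]]}
{'K': array([[371.64829954,   0.        , 317.0841042 ],
       [  0.        , 371.64829954, 238.11402644],
       [  0.        ,   0.        ,   1.        ]]), 'T_tool_cam': array([[-2.49360393e-04,  9.55805232e-01,  2.94000503e-01,
         8.06458796e+01],
       [ 9.99999784e-01,  4.17010834e-04, -5.07552865e-04,
         1.09322316e+00],
       [-6.07723079e-04,  2.94000313e-01, -9.55805130e-01,
        -1.63165146e+02],
       [ 0.00000000e+00,  0.00000000e+00,  0.00000000e+00,
         1.00000000e+00]])}
```

View pics/scene0.png

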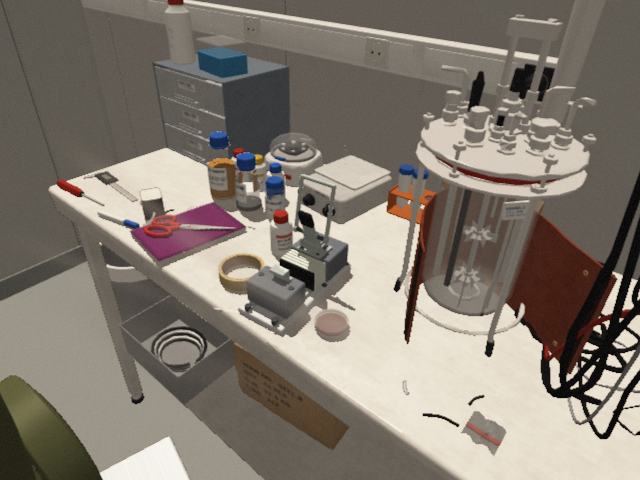

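View pics/side0.png

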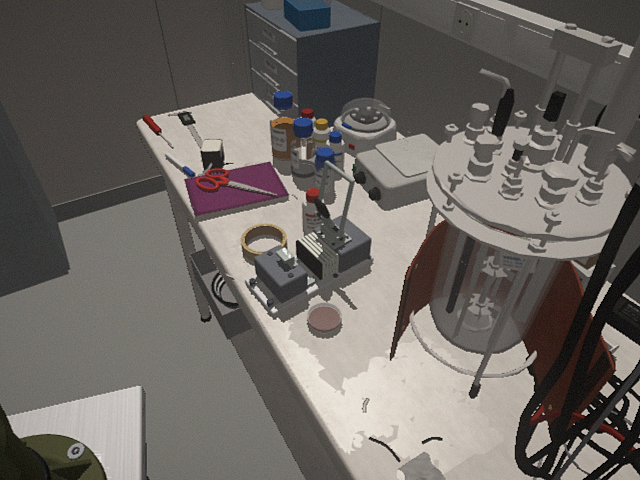

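The press sits near pixel (300,260) in the scene view and (310,255) in the side view. The sliding block faces the near edge, the loop stands up at about (315,200), and the petri dish is at (332,322). I'll zoom in and use depth.

```bash
cat > h.py <<'E'
from rig import manip, imaging
import cv2,numpy as np
from scipy.spatial.transform import Rotation as R
def ray(n,u,v,d=None):
    c=imaging.calibration(n);K=c["K"];M=np.linalg.inv(c["world_to_cam"])
    r=np.array([(u-K[0,2])/K[0,0],-(v-K[1,2])/K[1,1],-1.]);return M[:3,3],M[:3,:3]@r
def onz(n,u,v,z):
    o,r=ray(n,u,v);return o+r*(z-o[2])/r[2]
def cloud(n,d):
    v,u=np.mgrid[:480,:640];c=imaging.calibration(n);K=c["K"];M=np.linalg.inv(c["world_to_cam"])
    P=np.stack([(u-K[0,2])/K[0,0]*d,-(v-K[1,2])/K[1,1]*d,-d],-1);return P@M[:3,:3].T+M[:3,3]
def tri(*obs):
    A=np.zeros((3,3));b=np.zeros(3)
    for o,r in obs:
        r=r/np.linalg.norm(r);Q=np.eye(3)-np.outer(r,r);A+=Q;b+=Q@o
    return np.linalg.solve(A,b)
E
python3 - <<'E'
from h import *
a=cv2.imread("pics/scene0.png")[165:345,215:375];b=cv2.imread("pics/side0.png")[145:345,225:385]
a=cv2.resize(a,(400,450),interpolation=cv2.INTER_CUBIC);b=cv2.resize(b,(400,500),interpolation=cv2.INTER_CUBIC)
o=np.zeros((500,800,3),np.uint8);o[:450,:400]=a;o[:,400:]=b;cv2.imwrite("pics/zoom0.png",o)
for n in("scene","side"):
    P=cloud(n,np.load(n+"0.npy"))
    for p in ([(262,275),(290,290),(328,322),(245,272),(330,250),(318,195)] if n=="scene" else [(280,275),(325,318),(265,240),(350,235),(345,190)]): print(n,p,P[p[1],p[0]].round())
    # block-top pixels
    m=(abs(P[...,2]-62)<4)&(P[...,0]>200)&(P[...,0]<900)
    np.save(n+"_P.npy",P)
    ys,xs=np.nonzero(m);print(m.sum(),np.percentile(P[m],[2,50,98],axis=0).round())
E
```

```text
scene (262, 275) [385. 321.  63.]
scene (290, 290) [404. 257.  65.]
scene (328, 322) [443. 199.  16.]
scene (245, 272) [397. 417.   1.]
scene (330, 250) [530. 314.  64.]
scene (318, 195) [647. 521.  55.]
4556 [[ 358. -109.   58.]
 [ 540.  328.   62.]
 [ 877. 2014.   66.]]
side (280, 275) [392. 270.  60.]
side (325, 318) [451. 195.  15.]
side (265, 240) [391. 430.   0.]
side (350, 235) [540. 335.  61.]
side (345, 190) [602. 549.   2.]
4156 [[369. -57.  58.]
 [552. 326.  62.]
 [872. 905.  66.]]
```

View pics/zoom0.png

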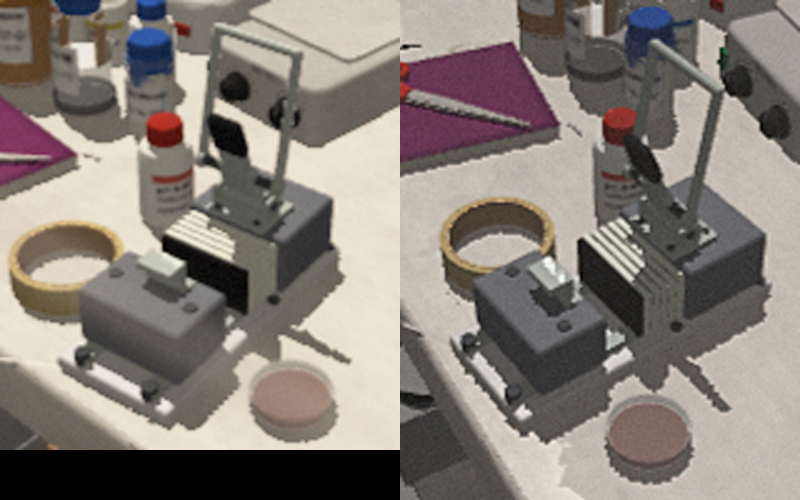

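The zoom shows the grey sliding block nearest, about 40 mm from the cassette, with the lever upright and leaning slightly to the cassette. The loop stands back past upright, and its bar runs from about (301,175) to (335,187) in the scene image. Next I'll fit the press frame from the top faces.

```bash
python3 - <<'E'
from h import *
allp={}
for n in("scene","side"):
    P=np.load(n+"_P.npy");roi=(P[...,0]>340)&(P[...,0]<680)&(P[...,1]>180)&(P[...,1]<420)
    m=roi&(abs(P[...,2]-62)<3.5)
    k,lab,st,ce=cv2.connectedComponentsWithStats(m.astype(np.uint8))
    for i in range(1,k):
        if st[i,4]>80:
            q=P[lab==i];r=cv2.minAreaRect(q[:,:2].astype(np.float32));print(n,st[i],q.mean(0).round(1),np.round(r[0],1),np.round(r[1],1),round(r[2],2))
    m=roi&(P[...,2]>70);
    k,lab,st,ce=cv2.connectedComponentsWithStats(m.astype(np.uint8))
    for i in range(1,k):
        if st[i,4]>15:
            q=P[lab==i];print(" hi",n,st[i],q.mean(0).round(1),q.min(0).round(),q.max(0).round())
E
```

```text
scene [283 236  66  37 702] [508.  321.6  61.4] [507.7 334.9] [116.9  88.7] 19.99
scene [ 247  265   59   37 1022] [393.  286.2  62.8] [396.3 292.4] [59.3 91.5] 21.32
 hi scene [442  65  28  53 388] [672.2 195.1 383.2] [654. 181. 339.] [680. 225. 412.]
 hi scene [416  90  47  66 630] [626.  194.8 328. ] [585. 180. 294.] [679. 227. 387.]
 hi scene [404 163  21 101 594] [618.5 198.9 173.7] [614. 195.  70.] [625. 208. 269.]
 hi scene [ 293  174   44   80 1283] [498.8 328.6 140.1] [469. 294.  70.] [530. 372. 212.]
 hi scene [424 193  13  54 235] [645.9 186.4 164.1] [628. 180.  98.] [659. 193. 207.]
 hi scene [270 264  20  14 184] [406.4 294.   80.6] [393. 279.  70.] [421. 314.  84.]
side [313 219  59  37 679] [533.1 327.9  61.8] [524.4 342.2] [79.3 90. ] 20.88
side [ 254  245   54   43 1021] [394.6 286.8  61.5] [396.9 293.1] [57.8 91.3] 21.06
 hi side [480  69  30  30 238] [669.4 203.2 404.1] [656. 188. 384.] [680. 227. 410.]
 hi side [472 103  16   5  30] [636.7 183.3 384.6] [627. 180. 383.] [648. 188. 386.]
 hi side [487 114   9  20  80] [671.  193.1 347.9] [667. 185. 338.] [677. 202. 362.]
 hi side [435 123  39  32 573] [622.  195.6 330.4] [590. 180. 322.] [655. 225. 358.]
 hi side [ 314  161   41   84 1108] [501.4 327.2 144.7] [470. 295.  70.] [529. 372. 211.]
 hi side [427 165   6   9  25] [590.1 185.9 296.1] [583. 180. 295.] [598. 196. 298.]
 hi side [426 205  12  33 157] [618.6 198.9 191.1] [615. 196. 155.] [624. 205. 219.]
 hi side [430 220  19  62 207] [634.1 182.  138.6] [626. 180.  70.] [640. 186. 204.]
 hi side [276 248  19  16 187] [407.2 294.8  79.3] [393. 281.  70.] [421. 315.  83.]
```

```bash
cat >> h.py <<'E'
A=np.deg2rad(21.0);U=np.array([np.cos(A),np.sin(A),0]);X=np.array([-U[1],U[0],0]);O=592.4*U+131.4*X
F=np.stack([X,-U,[0,0,1.]])   # rows: press axes
def top(w): return F@(np.asarray(w)-O)
def tow(p): return O+F.T@np.asarray(p,float)
def tool():
    s=manip.read_state();return s,R.from_rotvec(s["tcp_rot"]).as_matrix()
E
python3 - <<'E'
from h import *
for a,b in [((302.2,176.2),(327,163)),((333.8,187),(352.2,181))]:
    print(top(tri(ray("scene",*a),ray("side",*b))).round(1))
for n in("scene","side"):
    P=np.load(n+"_P.npy");q=top_=(P-O)@F.T
    m=(abs(q[...,0])<14)&(q[...,1]>-60)&(q[...,1]<60)&(q[...,2]>70)&(q[...,2]<230)
    print(n,np.array([q[m&(abs(q[...,2]-z)<5)].mean(0).round(0).tolist()+[(m&(abs(q[...,2]-z)<5)).sum()] for z in range(75,220,10) if (m&(abs(q[...,2]-z)<5)).any()]).tolist())
    m=(np.hypot(P[...,0],P[...,1])<640)&(P[...,2]>40)&(P[...,2]<500)&(np.hypot(P[...,0],P[...,1])>300)
    az=np.rad2deg(np.arctan2(P[...,1],P[...,0]))
    for a in range(-80,40,10):
        k=m&(az>a)&(az<=a+10)
        if k.sum()>10: print(n,a,k.sum(),np.percentile(np.hypot(P[k][:,0],P[k][:,1]),2).round(),np.percentile(P[k][:,2],98).round())
s,T=tool();print(T.round(3))
E
```

```text
[ 34.3  -9.3 205.2]
[-31.8 -10.9 204.1]
scene [[0.0, 7.0, 77.0, 25.0], [0.0, 7.0, 85.0, 50.0], [-0.0, 11.0, 96.0, 37.0], [-1.0, 15.0, 105.0, 38.0], [-2.0, 17.0, 115.0, 47.0], [-3.0, 20.0, 125.0, 41.0], [-3.0, 26.0, 136.0, 42.0], [-4.0, 30.0, 145.0, 53.0], [-2.0, 34.0, 156.0, 59.0], [-1.0, 31.0, 161.0, 35.0], [1.0, -6.0, 208.0, 37.0], [-1.0, -8.0, 211.0, 21.0]]
scene -20 5462 569.0 372.0
scene -10 104 592.0 176.0
scene 0 11889 576.0 380.0
scene 10 4914 540.0 366.0
scene 20 281 584.0 203.0
scene 30 4070 458.0 209.0
side [[-0.0, 7.0, 78.0, 21.0], [1.0, 7.0, 83.0, 29.0], [1.0, 11.0, 95.0, 18.0], [-1.0, 15.0, 105.0, 23.0], [-4.0, 16.0, 114.0, 35.0], [-7.0, 20.0, 124.0, 21.0], [-6.0, 25.0, 135.0, 34.0], [-7.0, 29.0, 145.0, 36.0], [-3.0, 32.0, 157.0, 77.0], [-0.0, 31.0, 161.0, 12.0], [-1.0, -7.0, 207.0, 60.0], [5.0, -7.0, 210.0, 4.0]]
side -20 10352 559.0 474.0
side -10 96 592.0 194.0
side 0 13297 577.0 381.0
side 10 4865 539.0 379.0
side 20 320 585.0 202.0
side 30 3937 460.0 208.0
[[ 0.943  0.331 -0.001]
 [ 0.331 -0.943  0.002]
 [-0.    -0.002 -1.   ]]
```

Lever is at about 1.92 rad and the loop bar at about y −10, z 205, consistent with the text; the block gap is about 31 mm. The reactor starts at a radius of about 560 mm, so I'll pull in, turn so the camera faces the robot, and swing round at a radius of about 445 mm.

```bash
python3 -m crank '[[0,[0,-2.3,0],[0,0,-8.1]],[0,[0.32,-2.28,0],[0,0,-8.1]],[0,[0.64,-2.21,0],[0,0,-8.1]],[0,[0.95,-2.1,0],[0,0,-8.1]],[0,[1.23,-1.94,0],[0,0,-8.1]],[0,[1.49,-1.74,0],[0,0,-8.1]],[0,[1.72,-1.52,0],[0,0,-8.1]],[0,[1.92,-1.26,0],[0,0,-8.1]],[0,[2.08,-0.98,0],[0,0,-8.1]],[0,[1.2,3.8,0],[0,0,-5.1]],[0,[1.2,3.8,0],[0,0,-5.1]],[0,[1.2,3.8,0],[0,0,-5.1]],[0,[1.2,3.8,0],[0,0,-5.1]],[0,[1.2,3.8,0],[0,0,-5.1]],[0,[1.2,3.8,0],[0,0,-5.1]]]' 20; python3 - <<'E'
from h import *
s,T=tool();p=s["tool_pos"];print(np.hypot(p[0],p[1]),np.rad2deg(np.arctan2(p[1],p[0])),T.round(3),s["joint_pos"])
E
```

```text
t: 1.6
tool_pos: [347.1, -289.8, 222.3]
tcp_rot: [-1.497, -2.762, -0.0]
ft_force: [-0.2, -0.0, 0.7]
opening: 0.6
gripper_force: 0.0
452.17255215518924 -39.86189281279366 [[-0.546  0.838 -0.   ]
 [ 0.838  0.546  0.   ]
 [ 0.    -0.    -1.   ]] [ 1.08633621 -0.09200618 -0.41966602  1.90066888 -0.03860654  1.32532338
  1.25467173]
```

```bash
python3 -m crank '[[0,[1.2,3.85,0],[0,0,-5.2]],[0,[1.2,3.85,0],[0,0,-5.2]],[0,[1.2,3.85,0],[0,0,-5.2]],[0,[1.2,3.85,0],[0,0,-5.2]],[0,[1.2,3.85,0],[0,0,-5.2]],[0,[1.2,3.85,0],[0,0,-5.2]],[0,[1.2,3.85,0],[0,0,-5.2]],[0,[1.2,3.85,0],[0,0,-5.2]],[0,[1.2,3.85,0],[0,0,-5.2]],[0,[1.2,3.85,0],[0,0,-5.2]],[0,[1.2,3.85,0],[0,0,-5.2]],[0,[1.2,3.85,0],[0,0,-5.2]],[0,[1.2,3.85,0],[0,0,-5.2]],[0,[1.2,3.85,0],[0,0,-5.2]],[0,[1.2,3.85,0],[0,0,-5.2]],[0,[0,0,0],[0,0,0]]]'; cat >> h.py <<'E'
def where():
    s,T=tool();print("press",top(s["tool_pos"]).round(1),"yawerr",np.rad2deg(np.arctan2(T[1,0],T[0,0])).round(2),"z",T[:,2].round(3),"F",(F@np.array(s["ft_force"])).round(1),"t",s["t"])
    print("press axes in tool:",(T.T@F.T).round(3).tolist());return s,T
E
python3 - <<'E'
from h import *
s,T=where();p=imaging.snapshot("wrist")[0];cv2.imwrite("pics/w1.png",p);print(s["joint_pos"])
E
```

```text
t: 3.2
tool_pos: [375.6, 272.8, 222.6]
tcp_rot: [0.586, -3.086, -0.002]
ft_force: [-0.0, -1.4, 0.2]
opening: 0.6
gripper_force: 0.0
press [-11.3 144.  222.6] yawerr -158.49 z [-0.     0.001 -1.   ] F [-1.3  0.5  0.2] t 3.2
press axes in tool: [[-0.009, 1.0, 0.0], [1.0, 0.009, 0.001], [0.001, 0.0, -1.0]]
[ 0.46771566 -0.08893629 -1.07857476  1.8598004  -0.08181317  1.32453878
  1.35702284]
```

View pics/w1.png

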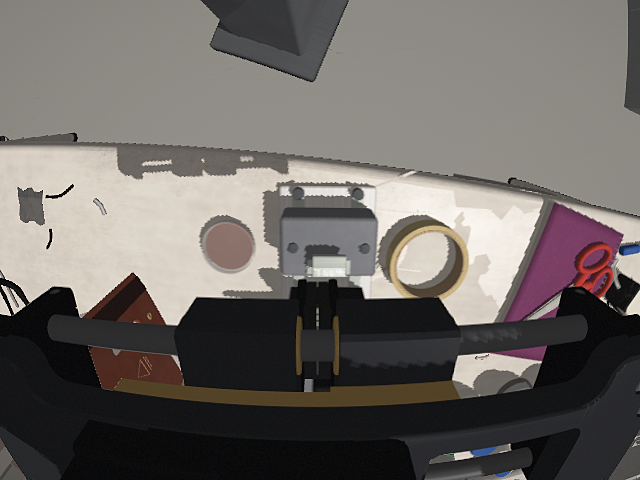

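The wrist view shows the block's outer top edge from (280,208) to (376,208), the keeper at about (328,266), the petri dish on the left and the tape on the right, all clear. I'll check these against the press frame.

```bash
cat >> h.py <<'E'
def wonz(u,v,z,s,T):
    c=imaging.calibration("wrist");K=c["K"];M=c["T_tool_cam"]
    a=np.array([u-K[0,2],v-K[1,2]]);r=np.hypot(*a);th=r/K[0,0]
    d=np.array([np.sin(th)*a[0]/r,-np.sin(th)*a[1]/r,-np.cos(th)])
    o=T@M[:3,3]+s["tool_pos"];d=T@M[:3,:3]@d
    return o+d*(z-o[2])/d[2]
E
python3 - <<'E'
from h import *
s,T=where()
for u,v,z in[(281,209,62),(376,209,62),(328,275,81),(307,256,81),(351,256,81),(298,193,22),(358,193,22)]: print(u,v,top(wonz(u,v,z,s,T)).round(1))
E
```

```text
press [-14.9 143.2 222.4] yawerr -158.8 z [ 0.    -0.001 -1.   ] F [-0.4 -0.4 -0. ] t 3.25
press axes in tool: [[-0.003, 1.0, 0.0], [1.0, 0.003, -0.001], [-0.001, 0.0, -1.0]]
281 209 [-48.6 152.1  62. ]
376 209 [ 36.6 152.6  62. ]
328 275 [-6.4 96.6 81. ]
307 256 [-25.  114.5  81. ]
351 256 [ 13.5 114.6  81. ]
298 193 [-35.3 159.4  22. ]
358 193 [ 24.3 159.8  22. ]
```

```bash
python3 -m crank '[[0,[1.5,0.7,0],[0,0,0]],[0,[1.5,0.7,0],[0,0,0]],[0,[0,0,0],[0,0,0]],[0,[0,0,4.5],[0,0,0]],[0,[0,0,4.5],[0,0,0]],[0,[0,0,4.5],[0,0,0]],[0,[0,0,3],[0,0,0]],[0,[0,0,2],[0,0,0]],[0,[0,0,0],[0,0,0]]]';python3 -c "
from h import *
where()"
```

```text
t: 4.15
tool_pos: [345.1, 268.0, 34.7]
tcp_rot: [0.565, -3.084, -0.001]
ft_force: [-0.0, -0.1, 0.3]
opening: 0.4
gripper_force: 0.0
press [ -4.8 174.2  34.7] yawerr -159.22 z [-0.007 -0.001 -1.   ] F [-0.1  0.1  0.3] t 4.15
press axes in tool: [[0.004, 1.0, 0.006], [1.0, -0.004, 0.002], [0.002, 0.006, -1.0]]
```

```bash
python3 -m crank '[[0,[-1,0.3,0],[0,0,0]],[0,[-1,0,0],[0,0,0]],[0,[-0.8,0,0],[0,0,0]],[0,[-0.8,0,0],[0,0,0]],[0,[-0.4,0,0],[0,0,0]],[0,[0,0,0],[0,0,0]]]';python3 -c "
from h import *
where()"
```

```text
t: 4.75
tool_pos: [384.0, 287.2, 37.9]
tcp_rot: [-0.568, 3.088, 0.001]
ft_force: [-0.8, 1.1, 0.4]
opening: 0.7
gripper_force: 0.0
press [ -0.9 130.9  37.9] yawerr -159.17 z [ 0.001  0.001 -1.   ] F [1.3 0.3 0.4] t 4.75
press axes in tool: [[0.003, 1.0, -0.002], [1.0, -0.003, 0.0], [0.0, -0.002, -1.0]]
```

```bash
for i in 1; do python3 -m crank '[[0,[-0.4,0,0],[0,0,0]],[0,[0,0,0],[0,0,0]]]';python3 -c "
from h import *
where()"; python3 -m crank '[[0,[-0.3,0,0],[0,0,0]],[0,[0,0,0],[0,0,0]]]';python3 -c "
from h import *
where();p=imaging.snapshot('side')[0];cv2.imwrite('pics/s2.png',cv2.resize(p[145:345,225:385],(480,600)))"; done
```

```text
t: 4.95
tool_pos: [387.0, 288.4, 37.6]
tcp_rot: [-0.569, 3.089, 0.0]
ft_force: [-0.0, -0.3, -0.5]
opening: 0.4
gripper_force: 0.0
press [ -0.8 127.7  37.6] yawerr -159.14 z [ 0.001  0.    -1.   ] F [-0.3  0.2 -0.5] t 4.95
press axes in tool: [[0.002, 1.0, -0.001], [1.0, -0.002, -0.0], [-0.0, -0.001, -1.0]]
t: 5.15
tool_pos: [388.9, 289.1, 37.4]
tcp_rot: [0.569, -3.089, 0.001]
ft_force: [-3.5, -0.7, 2.9]
opening: 0.5
gripper_force: 1.6
press [ -0.9 125.7  37.4] yawerr -159.14 z [-0.001 -0.001 -1.   ] F [0.6 3.5 2.9] t 5.15
press axes in tool: [[0.002, 1.0, 0.001], [1.0, -0.002, -0.0], [-0.0, 0.001, -1.0]]
```

View pics/s2.png

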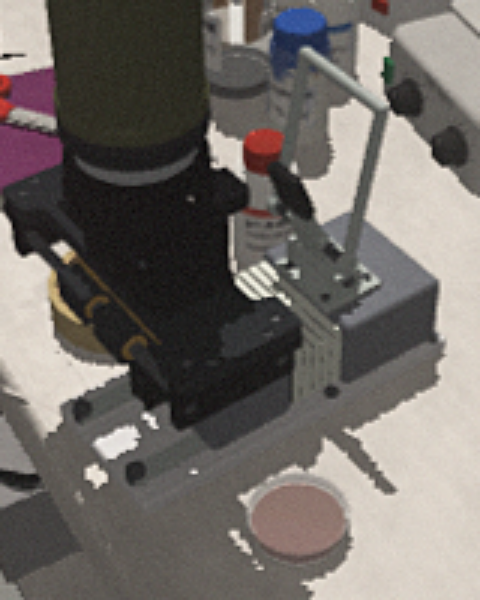

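The block now appears to sit right against the cassette. The gripper is clear of the lever, and the loop still stands up. I'll nudge until the seal pushes back.

```bash
python3 -m crank '[[0,[-0.2,0,0],[0,0,0]],[0,[0,0,0],[0,0,0]]]';python3 -c "
from h import *
where()"; python3 -m crank '[[0,[-0.2,0,0],[0,0,0]],[0,[0,0,0],[0,0,0]]]';python3 -c "
from h import *
where()"
```

```text
t: 5.4
tool_pos: [389.2, 289.2, 37.1]
tcp_rot: [0.568, -3.086, 0.003]
ft_force: [-7.8, -3.6, 6.7]
opening: 0.4
gripper_force: 3.9
press [ -0.9 125.3  37.1] yawerr -159.13 z [-0.004 -0.003 -1.   ] F [-0.6  8.5  6.7] t 5.4
press axes in tool: [[0.002, 1.0, 0.004], [1.0, -0.002, -0.001], [-0.001, 0.004, -1.0]]
t: 5.6
tool_pos: [389.7, 289.4, 36.9]
tcp_rot: [0.568, -3.083, 0.005]
ft_force: [-11.4, -4.6, 9.0]
opening: 0.5
gripper_force: 5.8
press [ -0.8 124.9  36.9] yawerr -159.11 z [-0.006 -0.005 -1.   ] F [-0.2 12.3  9. ] t 5.6
press axes in tool: [[0.002, 1.0, 0.007], [1.0, -0.002, -0.002], [-0.002, 0.007, -1.0]]
```

```bash
python3 -m crank '[[0,[1,0,0],[0,0,0]],[0,[2,0,0],[0,0,0]],[0,[1,0,-3],[0,0,0]],[0,[0,0,-5],[0,0,0]],[0,[0,0,-5],[0,0,0]],[0,[0,0,-5],[0,0,0]],[0,[0,0,-3],[0,0,0]],[0,[0,0,0],[0,0,0]]]';python3 - <<'E'
from h import *
where()
for n in("scene","side"):
    q=(np.load(n+"_P.npy")-O)@F.T
    m=(abs(q[...,0])<170)&(q[...,1]>-200)&(q[...,1]<100)&(q[...,2]>140)&(q[...,2]<450)&(abs(q[...,0])>45)
    if m.sum():
        k=q[m]; L=k[k[:,0]<0];r=k[k[:,0]>0]
        for w in(L,r):
            if len(w): print(n,len(w),np.percentile(w,[1,50,99],axis=0).round().tolist())
p,d=imaging.snapshot("side");q=(cloud("side",d)-O)@F.T
m=(abs(q[...,0])<40)&(abs(q[...,2]-62)<3)&(q[...,1]>50)&(q[...,1]<150);print("block y",np.percentile(q[m][:,1],[1,99]))
E
```

```text
t: 6.4
tool_pos: [359.0, 277.9, 251.9]
tcp_rot: [-0.565, 3.079, -0.002]
ft_force: [0.2, -0.3, -0.6]
opening: 0.5
gripper_force: 0.0
press [ -0.6 157.7 251.9] yawerr -159.19 z [ 0.011  0.001 -1.   ] F [-0.3 -0.1 -0.6] t 6.4
press axes in tool: [[0.003, 1.0, -0.011], [1.0, -0.003, -0.003], [-0.003, -0.011, -1.0]]
scene 638 [[-170.0, -112.0, 142.0], [-166.0, -56.0, 297.0], [-155.0, -30.0, 411.0]]
side 480 [[-170.0, -106.0, 161.0], [-166.0, -57.0, 324.0], [-157.0, -26.0, 410.0]]
block y [ 59.00093388 114.78650935]
```

```bash
python3 -m crank '[[0,[-4.2,0,0],[0,0,0]],[0,[-4.2,0,0],[0,0,0]],[0,[-4.2,0,0],[0,0,0]],[0,[-4.2,0,0],[0,0,0]],[0,[-4,0,0],[0,0,0]],[0,[0,0,0],[0,0,0]],[0,[0,0,3],[0,0,0]],[0,[0,0,2.8],[0,0,0]],[0,[0,0,0],[0,0,0]]]';python3 - <<'E'
from h import *
where()
p,d=imaging.snapshot("side");cv2.imwrite('pics/s3.png',cv2.resize(p[100:300,225:425],(600,600)))
E
```

```text
t: 7.35
tool_pos: [522.0, 338.1, 182.7]
tcp_rot: [0.576, -3.072, 0.019]
ft_force: [0.2, -0.1, 0.7]
opening: 1.0
gripper_force: 0.0
press [ -2.8 -16.1 182.7] yawerr -158.77 z [-0.014 -0.015 -1.   ] F [-0.2 -0.1  0.7] t 7.35
press axes in tool: [[-0.004, 1.0, 0.018], [1.0, 0.004, -0.009], [-0.009, 0.018, -1.0]]
```

View pics/s3.png

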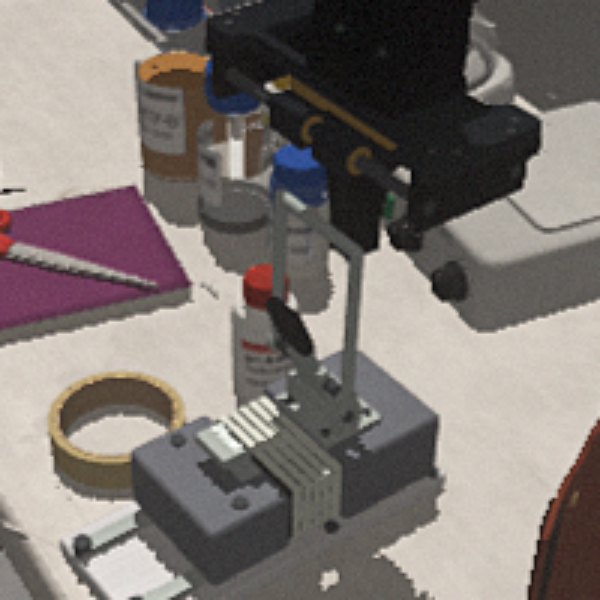

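The finger is behind the loop bar near (355,200), and the bar spans (285,195) to (358,250). The block is against the cassette. The reported y looks short, so I'll read it again.

```bash
python3 -m crank '[[0,[0,0,0],[0,0,0]],[0,[0,0,0],[0,0,0]]]';python3 - <<'E'
from h import *
s,T=where();print(s["joint_pos"],s["joint_velocities"].round(2) if hasattr(s["joint_velocities"],'round') else s["joint_velocities"])
p,d=imaging.snapshot("side");q=(cloud("side",d)-O)@F.T
m=(abs(q[...,0])<34)&(q[...,2]>195)&(q[...,2]<216)&(abs(q[...,1])<60);print(np.percentile(q[m],[1,25,50,75,99],axis=0).round())
p,d=imaging.snapshot("scene");q=(cloud("scene",d)-O)@F.T
m=(abs(q[...,0])<34)&(q[...,2]>195)&(q[...,2]<216)&(abs(q[...,1])<60);print(np.percentile(q[m],[1,25,50,75,99],axis=0).round())
E
```

```text
t: 7.6
tool_pos: [524.5, 339.8, 188.0]
tcp_rot: [0.575, -3.079, 0.015]
ft_force: [0.9, -0.7, -0.6]
opening: 0.2
gripper_force: 0.0
press [ -2.1 -19.  188. ] yawerr -158.85 z [-0.007 -0.011 -1.   ] F [-0.9 -0.6 -0.6] t 7.6
press axes in tool: [[-0.003, 1.0, 0.01], [1.0, 0.003, -0.008], [-0.008, 0.01, -1.0]]
[ 0.20505841  0.53484597 -1.13304816  1.52467714  0.48871177  1.40669265
  0.97903731] [-0.   -0.    0.   -0.01  0.   -0.   -0.  ]
[[-33. -30. 195.]
 [-12. -11. 202.]
 [ -8.   5. 208.]
 [  6.  11. 211.]
 [ 33.  13. 215.]]
[[-33. -29. 196.]
 [-12. -10. 206.]
 [ -6.  10. 210.]
 [  8.  12. 212.]
 [ 33.  14. 216.]]
```

The speed limit cut the traverse short to y −19, but the finger is behind the bar and the bar is near upright, so I can push it over from here.

```bash
python3 -m crank '[[0,[1,0.2,0],[0,0,0]],[0,[1,0,0],[0,0,0]],[0,[1,0,0],[0,0,0]],[0,[1,0,0],[0,0,0]],[0,[0.5,0,0],[0,0,0]],[0,[0,0,0],[0,0,0]],[0,[0,0,0],[0,0,0]],[0,[0,0,0],[0,0,0]]]';python3 - <<'E'
from h import *
where()
p,d=imaging.snapshot("side");cv2.imwrite('pics/s4.png',cv2.resize(p[130:330,225:425],(600,600)))
E
```

```text
t: 8.5
tool_pos: [482.1, 325.0, 187.5]
tcp_rot: [0.573, -3.078, 0.015]
ft_force: [0.2, -0.9, 0.1]
opening: 0.4
gripper_force: 0.0
press [ -0.8  25.9 187.5] yawerr -158.9 z [-0.008 -0.012 -1.   ] F [-0.9  0.2  0.1] t 8.5
press axes in tool: [[-0.002, 1.0, 0.012], [1.0, 0.002, -0.008], [-0.008, 0.012, -1.0]]
```

View pics/s4.png

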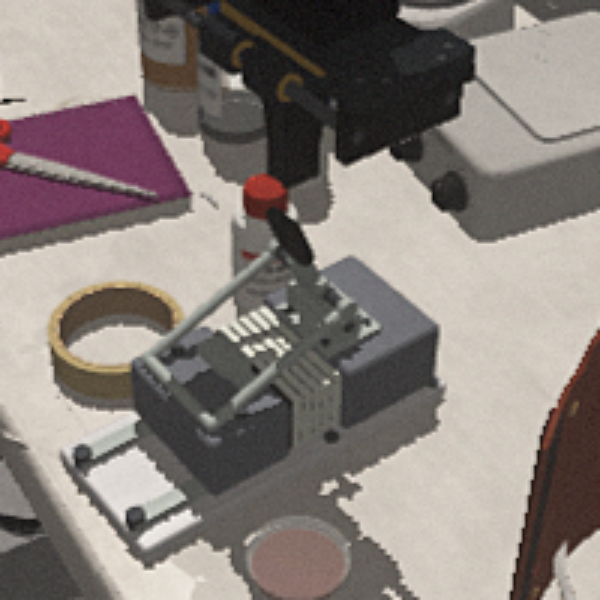

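The loop has fallen: its bar lies on the block top just beyond the keeper, at about (185,395) in the crop, and the lever still leans forward. Next I'll bring the finger in front of the lever tip, checking the bar on the way.

```bash
python3 -m crank '[[0,[2,0,0],[0,0,0]],[0,[2,0,0],[0,0,0]],[0,[0,0,0],[0,0,0]],[0,[0,0,2],[0,0,0]],[0,[0,0,2.1],[0,0,0]],[0,[0,0,0],[0,0,0]],[0,[-1,0,0],[0,0,0]],[0,[-0.5,0,0],[0,0,0]],[0,[0,0,0],[0,0,0]]]';python3 - <<'E'
from h import *
where()
for n in("side","scene"):
    p,d=imaging.snapshot(n);q=(cloud(n,d)-O)@F.T
    m=(abs(q[...,0])<28)&(abs(q[...,0])>17)&(q[...,2]>66)&(q[...,2]<90)&(q[...,1]<130)&(q[...,1]>60);print(n,m.sum(),np.percentile(q[m],[5,50,95],axis=0).round().tolist())
E
```

```text
t: 9.45
tool_pos: [459.6, 316.5, 147.7]
tcp_rot: [0.573, -3.08, 0.013]
ft_force: [-0.9, 0.3, -0.7]
opening: 0.5
gripper_force: 0.0
press [ -0.7  49.9 147.7] yawerr -158.91 z [-0.007 -0.01  -1.   ] F [ 0.6  0.7 -0.7] t 9.45
press axes in tool: [[-0.002, 1.0, 0.01], [1.0, 0.002, -0.007], [-0.007, 0.01, -1.0]]
side 43 [[-27.0, 104.0, 66.0], [-17.0, 108.0, 69.0], [27.0, 111.0, 71.0]]
scene 45 [[-26.0, 105.0, 67.0], [17.0, 109.0, 70.0], [27.0, 112.0, 72.0]]
```

```bash
python3 -m crank '[[0,[-1.1,0,-0.08],[0,0,0]],[0,[-1.1,0,-0.08],[0,0,0]],[0,[-1.1,0,-0.08],[0,0,0]],[0,[-1.1,0,-0.08],[0,0,0]],[0,[-1.1,0,-0.08],[0,0,0]],[0,[-1.05,0,0.4],[0,0,0]],[0,[-1.05,0,0.4],[0,0,0]],[0,[-0.9,0,0.7],[0,0,0]],[0,[-0.9,0,0.7],[0,0,0]],[0,[0,0,0],[0,0,0]]]';python3 - <<'E'
from h import *
where()
p,d=imaging.snapshot("side");cv2.imwrite('pics/s5.png',cv2.resize(p[130:330,225:425],(600,600)))
E
```

```text
t: 10.55
tool_pos: [546.1, 349.3, 126.2]
tcp_rot: [0.574, -3.077, 0.015]
ft_force: [0.5, -0.7, 0.7]
opening: 1.0
gripper_force: 0.1
press [ -1.  -42.6 126.2] yawerr -158.88 z [-0.01  -0.012 -1.   ] F [-0.8 -0.2  0.7] t 10.55
press axes in tool: [[-0.002, 1.0, 0.013], [1.0, 0.002, -0.008], [-0.008, 0.013, -1.0]]
```

View pics/s5.png

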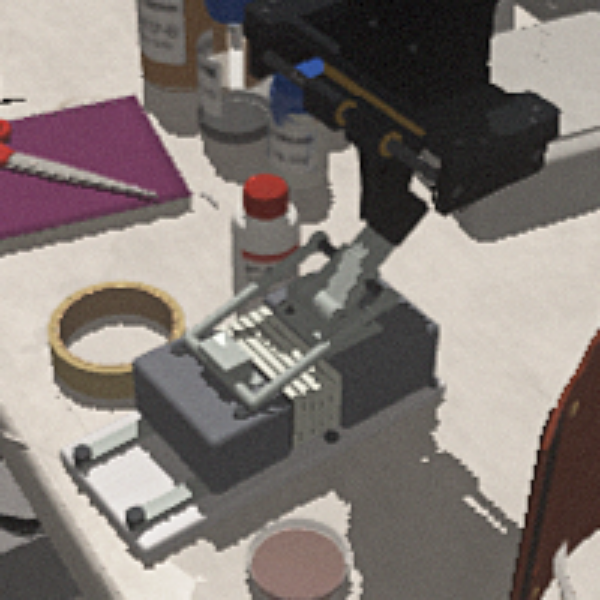

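The lever is now at roughly 0.7 rad under the finger, with the loop bar right behind the keeper at about (215,370). I'll press on down.

```bash
python3 -m crank '[[0,[-0.7,0,0.7],[0,0,0]],[0,[-0.7,0,0.8],[0,0,0]],[0,[-0.3,0,0.9],[0,0,0]],[0,[-0.3,0,0.9],[0,0,0]],[0,[-0.2,0,0.7],[0,0,0]],[0,[0,0,0.7],[0,0,0]],[0,[0,0,0.2],[0,0,0]],[0,[0,0,0],[0,0,0]]]';python3 - <<'E'
from h import *
where()
E
```

```text
t: 11.4
tool_pos: [566.6, 356.5, 82.9]
tcp_rot: [0.574, -3.081, 0.019]
ft_force: [-6.1, -6.6, 22.5]
opening: 0.4
gripper_force: 11.5
press [ -1.6 -64.3  82.9] yawerr -158.91 z [-0.005 -0.013 -1.   ] F [-4.   8.1 22.5] t 11.4
press axes in tool: [[-0.002, 1.0, 0.01], [1.0, 0.002, -0.01], [-0.01, 0.01, -1.0]]
```

The tip height of 82.9 mm and 22 N on the stop mean the lever is flat. I'll lift off and check.

```bash
python3 -m crank '[[0,[0,0,-1],[0,0,0]],[0,[0,0,-4],[0,0,0]],[0,[0,0,-5],[0,0,0]],[0,[0,0,-5],[0,0,0]],[0,[0,0,-2],[0,0,0]],[0,[4,0,0],[0,0,0]],[0,[0,0,0],[0,0,0]],[0,[0,0,0],[0,0,0]]]';python3 - <<'E'
from h import *
where()
for n in("side","scene"):
    p,d=imaging.snapshot(n);q=(cloud(n,d)-O)@F.T
    if n=="side":cv2.imwrite('pics/s6.png',cv2.resize(p[130:330,225:425],(600,600)))
    m=(abs(q[...,0])<12)&(q[...,1]<-60)&(q[...,1]>-88)&(q[...,2]>68)&(q[...,2]<150);print(n,"tip",m.sum(),np.median(q[m],axis=0).round(1) if m.any() else 0)
    m=(abs(q[...,0])<28)&(abs(q[...,0])>17)&(q[...,2]>66)&(q[...,2]<90)&(q[...,1]<130)&(q[...,1]>60);print("bar",m.sum(),np.percentile(q[m],[5,50,95],axis=0).round().tolist())
E
```

```text
t: 12.2
tool_pos: [529.7, 343.6, 248.6]
tcp_rot: [0.575, -3.079, 0.018]
ft_force: [0.7, 0.0, -0.7]
opening: 0.6
gripper_force: 0.0
press [ -0.4 -25.2 248.6] yawerr -158.85 z [-0.007 -0.013 -1.   ] F [-0.2 -0.6 -0.7] t 12.2
press axes in tool: [[-0.003, 1.0, 0.011], [1.0, 0.003, -0.01], [-0.01, 0.011, -1.0]]
side tip 113 [ -1.8 -73.3  82.4]
bar 35 [[-27.0, 72.0, 67.0], [-19.0, 78.0, 69.0], [26.0, 79.0, 72.0]]
scene tip 79 [  0.2 -72.1  84.3]
bar 45 [[-26.0, 73.0, 67.0], [-18.0, 78.0, 71.0], [27.0, 80.0, 73.0]]
```

View pics/s6.png

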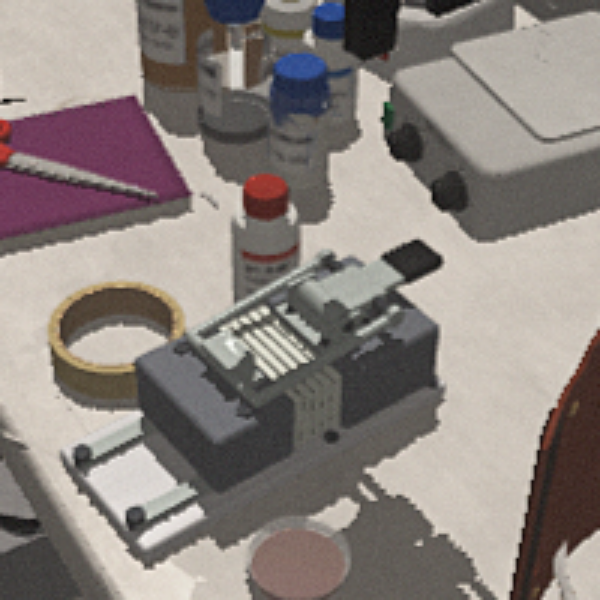

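The lever lies flat, with the grip at (412,260) and its top at z of about 83. The bar is tight behind the keeper at y of about 76–78, and the dish, bottle and tape are where they were. I'm handing in.

```bash
python3 -c "
from rig import manip
print(manip.finish_job())"
```

```text
the job is handed in; nothing more can be done
None
```

The cassette is clamped: the sliding block is against the seal, the loop bar is tight behind the keeper, and the lever is flat on its stop; I handed the job in at about 12 s, with the dish, bottle and tape not touched.

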